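Feed a tin tray past a sprung gate

ROBOT

A 6-joint arm with a two-finger parallel gripper is mounted at the origin on a cart in front of the work surface, level with it; the furniture and walls round the work are solid. World frame = base frame: x ahead of the robot, y to its left, z up, the work surface at z = 0. Lengths are in m, angles in degrees, forces in N, time in s.
With the tool pointing down it reaches from about 0.4 to 0.825 m from the base axis. Payload 7 kg.
Tool frame: the origin (TCP) lies on the centre line of the jaws, within the pads' length; the fingertips stand 19 mm ahead of it and the grasp point (between the pads) is the TCP; z points along the fingers, y is the line along which they close (so a half turn about z gives the same grasp; the last joint's range is limited). The gripper opens to 88 mm and grips with 3 to 60 N. Pads are 19 mm wide; open, the fingers measure 130 mm over their backs; the gripper's body (78 mm by 193 mm) begins 47 mm behind the grasp point.
Start: joints at [85.892, 20.546, 0.682, 0, -70.136, -16.507], TCP at [0.238, 0.632, 0.246] pointing down, gripper open.
Joint ranges: [-176.03, 176.03], [-82.01, 121.73], [-58.28, 71.71], [-173.87, 95.51], [-174.79, -0.11], [-173.66, 173.66]. Speed limits (degrees/s): [136.94, 136.94, 172.46, 180, 180, 180].

INTERFACE

Orientations are given as [roll, pitch, yaw] about the fixed x, y, z axes, in that order (R = Rz(yaw) Ry(pitch) Rx(roll)).
In Python, from plant import get_state, capture, close_job gives the robot as it stands.
- The arm moves only by the tool apply_moves, never from a script. Its argument "targets" is a list of rows, each a list of 7 numbers: the opening, from 0 (shut) to 1 (fully open), then the shift along the tool's x, y, z normalised to -1 to 1, where 1 is 1000 mm, then the turn, a rotation vector about the tool's x, y, z normalised to -1 to 1, where 1 is 90 degrees. In form: [[claw, tx, ty, tz, ax, ay, az], ...]. A call has 1 to 20 rows; each row shifts and turns the commanded pose from where the row before left it, along the tool's axes as they then stand; what a row does not reach is not made up. A row lasts 1/12 s, in which the tool goes at most 41.7 mm and 7.16 degrees, less where a joint would pass 70% of its speed; a pose out of reach is approached as far as the arm can. A call with a number of a shift or a turn outside -1 to 1 is refused whole. A call with a gripper value outside its range is refused whole. The fingers move at their own pace and stop on an object; "newtons" is the grip in N (left out, the last holds). Time passes only in rows, so rows that do not move let the fingers close. It gives the time, the measured TCP pose, the force, the opening and the grip force at its end, in the units of the state.
- get_state(): the state, without advancing time (a new reading comes with each control period).
- capture(name): name is "scene" or "top" or "wrist"; returns a dict with "frame" (384x512x3 uint8, red, green, blue), "range_z" (384x512 float32, m along the optical axis (not along the pixel's ray), 0 where there is no reading), "camera_matrix" (3x3 intrinsics, pixels), "T" (4x4, takes a point from camera to world coordinates). Camera axes: x right, y down, z forward; pixel columns grow to the right and rows downward; lengths in m; the calibration is good to about 2 mm. A picture is of the moment at which its call begins.
- close_job(): hands the job in; it is judged then, once.
The state is a dict: "time_s": time; "joints": joint angles; "qd": joint speeds; "joint_torque": joint torques, N m; "tcp_pos": TCP position; "eef_rot": TCP orientation; "contact_force": force on the tool from outside, world axes, zero at the start; "moment": the same for the moment, N m; "gripper_width": finger opening in m; "gripper_force": force on a finger pad.
Only numpy, scipy, OpenCV 4.12 (cv2) and the standard library are available. Lean on these libraries where they do the work, as an engineer would, in place of code of your own. Each camera call takes 0.05 s, during which the arm holds its last target. There are 200 camera calls.

TASK

Feed the small open tray, with the polish tin lying in it, into the end bay of the wooden lane: with one fingertip press down the long metal paddle beside the lane, which lifts the gate, and keep it held while you push the tray from behind, under the raised gate, until it is fully home against the end stop. Then draw the fingers back out from beyond the gate and let go of the paddle, so that the gate falls shut behind the tray. Only touch and push: do not grasp or lift the tray or the tin, do not let the tray run into the gate or the gate come down on the tray, and leave the tape roll, the thread spool and the nippers where they are.

Things in the scene. Friction and masses are not known exactly. Their poses are not given: they have to be found in the camera images.
- lane: Fixed plywood feed lane, 296 mm long. Origin: on the counter, on the lane's centre line; +x: the way the tray is pushed, +y: the paddle's side. Floor 4 mm thick, x=-110 to 186 mm; 92 mm between its 6 mm walls (y=46 to 52 either side); wall tops 24 mm (+y side) and 28 mm above the counter. Open on top and at the -x end. All lengths below: mm in this frame, heights above the counter.
- home (a point): Where the tray's origin is when fully home: lane x=134, y=0, height 4 mm. The tray's front then meets the end stop (face at x=176, top at 38 mm) and its rear face is at x=92, 9 mm past the blade.
- tray: Loose open tray, 84 mm long (x), 86 mm wide (y), 32 mm high, walls 3 mm, about 0.15 kg. It lies in the lane (3 mm play each side), its rim 36 mm above the counter, its front 11 to 50 mm before the blade. Origin: centre of its underside. To be pushed on its plain upright rear face at tray x=-42 mm.
- tin: Loose round polish tin, 67 mm across, 24 mm high, 0.09 kg, lying in the tray; it rides along. Origin: centre of its underside.
- gate (a joint): Angle of the spring-closed gate in rad: 0 shut (blade before the tray), 0.42 at its stop. Pushing the paddle down opens it; above 0.2 the tray passes freely, 0.3 is comfortable. Takes about 3 to 7 N on the paddle; swings shut when released.
- shaft (a point): Middle of the gate's hinge shaft: 8 mm thick, along the lane at y=56, height 44 mm, from x=-102 to 160, between two fixed bearing posts 12 mm wide, 10 mm long, 52 mm high, at x=-105 and 166, y=59.
- paddle (a point): Middle of the top face of the gate's paddle: metal plate 215 mm long (x=-105 to 110), 42 mm wide (y=68 to 110), outer edge rolled (2 mm proud). Shut: level, 30.5 mm high; it tips down outward about the shaft, its middle to 21 mm at 0.3 rad. Works the same anywhere along its length. A second fingertip in the lane at that same height, about 20 mm, bears on the tray's rear face.
- blade (a point): Middle of the foot of the gate's blade, 6 mm thick (x=77 to 83), 18 mm wide. Shut: y=-18 to -36, foot 22 mm high, 14 mm below the tray's rim. A finger in the lane at y>0 passes beside the blade and can follow the tray home.
- crossbar (a point): Middle of the 8 mm round bar that carries the blade: it runs from above the blade along y=-27 to x=150 and there crosses the lane to the shaft, its under side 40 mm high when shut; it rises with the gate.
- tape: Bystander: roll of tape lying flat, 72 mm across, 19 mm high. Origin: centre of underside.
- spool: Bystander: upright thread spool, 52 mm across, 70 mm high. Origin: centre of underside.
- nipper: Bystander: nippers lying flat, 163 x 49 x 12 mm. Origin: centre of underside.
Not all that is in view belongs to the job. Leave any red look-alike of the tin alone.

How it is judged:
By the outcome, as a careful person would: the job done as asked, in the order asked, and still so for the second after the job is handed in, with the robot touching nothing.
It also fails if it takes over 45 s, if anything falls off the work surface, if the arm or the gripper's body presses on something with over 40 N, if the wrist force passes 120 N, or if a joint passes its speed limit or range.

## Working session

There is one attempt and no reset: what is moved stays moved. The work goes in short steps, Python scripts to look and compute and a tool call to move; the robot and the scene stay as the last step left them, time stands still between calls to the robot, and variables do not carry over. Pictures are saved under pics/ and viewed, at most 10 in all, crops included, and the job is handed in when it is done.

Besides the shell and the picture viewer there is one more tool, called after "Call:" by a JSON object that holds its "name" and its "arguments", one argument or row to a line. apply_moves: Moves the arm, as the interface text tells. Scaled input: -1 to 1 covers 1000 mm each way for a shift and 90 degrees each way for a turn. Its arguments: {"type":"object","properties":{"targets":{"type":"array","items":{"type":"array","items":{"type":"number"}}},"newtons":{"type":"number"}},"required":["targets"]}

```bash
mkdir -p pics; cat > h.py <<'E'
import numpy as np,cv2
from plant import get_state,capture
def snap(n):
    c=capture(n); np.savez(f'{n}.npz',**c); cv2.imwrite(f'pics/{n}.png',c['frame'][:,:,::-1]); return c
def pt(c,u,v):
    z=c['range_z'][v,u]; K=c['camera_matrix']; p=np.array([(u-K[0,2])/K[0,0]*z,(v-K[1,2])/K[1,1]*z,z,1]); return (c['T']@p)[:3]
def cloud(c):
    z=c['range_z'];K=c['camera_matrix'];v,u=np.indices(z.shape)
    p=np.stack([(u-K[0,2])/K[0,0]*z,(v-K[1,2])/K[1,1]*z,z,np.ones_like(z)],-1)@c['T'].T
    p=p[...,:3];p[z==0]=np.nan;return p
E
python3 - <<'E'
from h import *
for n in ['top','scene']: 
    c=snap(n); print(n,c['T'].round(3).tolist(),c['camera_matrix'].round(1).tolist())
a=cv2.imread('pics/top.png'); cv2.imwrite('pics/top2.png',cv2.resize(a,(800,600),interpolation=2))
print(get_state())
E
```

```text
top [[0.022, -0.995, 0.099, 0.459], [-1.0, -0.024, -0.012, 0.252], [0.015, -0.098, -0.995, 1.162], [0.0, 0.0, 0.0, 1.0]] [[392.2, 0.0, 249.2], [0.0, 392.2, 194.1], [0.0, 0.0, 1.0]]
scene [[0.844, -0.315, 0.434, -0.06], [-0.536, -0.526, 0.66, -0.665], [0.021, -0.79, -0.613, 0.938], [0.0, 0.0, 0.0, 1.0]] [[492.9, 0.0, 254.9], [0.0, 492.9, 193.0], [0.0, 0.0, 1.0]]
{'time_s': 0.1, 'joints': array([ 8.58898353e+01,  2.05889960e+01,  6.38689193e-01, -1.62094323e-02,
       -7.01352417e+01, -1.65062556e+01]), 'qd': array([-0.01083123, -0.01494662,  0.13191452,  0.15065285, -0.09819691,
       -0.03830821]), 'joint_torque': array([-1.05591800e-03, -5.84163058e+01,  2.93751740e+01,  7.01560915e+00,
        1.02452002e-02, -4.72572151e-05]), 'tcp_pos': array([0.23756927, 0.63138026, 0.24469982]), 'eef_rot': array([ 1.79913647e+02, -9.69749513e-03, -2.06219324e+01]), 'contact_force': array([0.66064648, 0.84200755, 0.85308178]), 'moment': array([ 0.00708246, -0.02711699, -0.02202672]), 'gripper_force': 0.0, 'gripper_width': 0.08801665926630463}
```

View pics/top2.png

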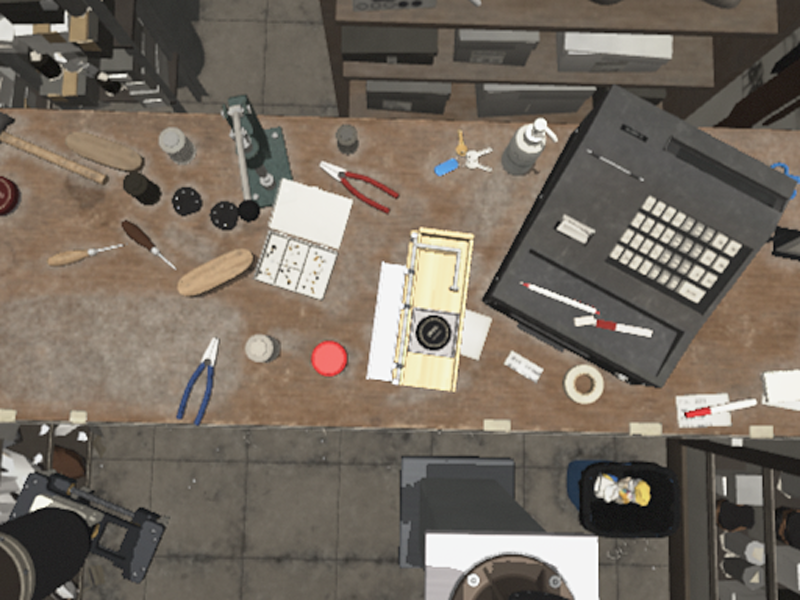

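View pics/scene.png

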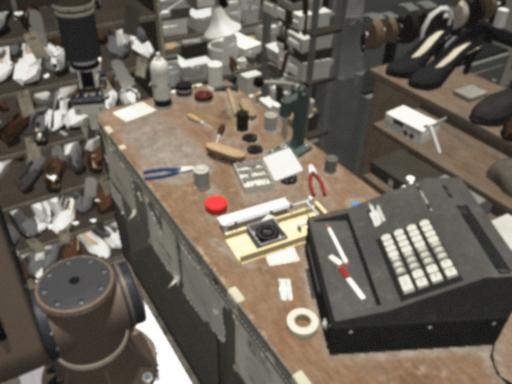

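The top view (800x600) shows the lane from its open end (row ~388) up to the end stop (row ~232). The white paddle is on its left at (388,322), and the tray with the black tin is at (433,333). Tin candidates are the black tin at (433,333), the red disc at (329,358) and the black caps at (187,200) and (224,214). I choose the black one in the tray, because red is the decoy. Bystanders: tape (584,384), spool (262,348), nippers (200,380).

```bash
python3 - <<'E'
from h import *
c=dict(np.load('top.npz')); P=cloud(c)
# crop enlarged
a=cv2.imread('pics/top.png')[140:255,225:325]; cv2.imwrite('pics/crop.png',cv2.resize(a,(522,600),interpolation=2))
def w(u,v): return pt(c,int(u*.64),int(v*.64)).round(4)
for n,q in dict(paddle=(388,322),floorfar=(433,270),floornear=(425,378),tin=(433,333),stop=(445,235)).items(): print(n,w(*q))
s=P[140:255,225:325]
# hist of heights
h=s[...,2]; print(np.histogram(h[np.isfinite(h)],bins=np.arange(-.01,.07,.004)))
# wall/lane colour: wooden yellow
im=a.astype(int); m=((im[...,2]-im[...,0])>40)&(im[...,2]>150)&np.isfinite(h)
pts=s[m]; r=cv2.minAreaRect(pts[:,:2].astype(np.float32)*1000); print('wood',r, cv2.boxPoints(r).round(1).tolist())
m=(im.min(2)>200)&(h>.02)&(h<.05)&(s[...,1]>.07); pts=s[m]
k=cv2.connectedComponentsWithStats(m.astype(np.uint8))
for i in range(1,k[0]):
    if k[2][i,4]>20:
        q=s[k[1]==i]; print(k[2][i],cv2.minAreaRect(q[:,:2].astype(np.float32)*1000),q[:,2].mean())
sc=dict(np.load('scene.npz')); PS=cloud(sc)
im=sc['frame'].astype(int); 
for u,v in [(255,212),(265,232),(300,222)]: print('scene',pt(sc,u,v).round(4))
E
```

```text
paddle [0.5368 0.2403 0.0311]
floorfar [0.6426 0.1556 0.0026]
floornear [0.4374 0.1674 0.007 ]
tin [0.5186 0.1558 0.0276]
stop [0.7028 0.1389 0.0363]
(array([  34, 1326, 4102, 2284,  495,   61,   55,   94,  235,  844,  815,
        222,  101,  206,  275,   55,   11,    9,    7]), array([-0.01 , -0.006, -0.002,  0.002,  0.006,  0.01 ,  0.014,  0.018,
        0.022,  0.026,  0.03 ,  0.034,  0.038,  0.042,  0.046,  0.05 ,
        0.054,  0.058,  0.062,  0.066]))
wood ((571.4607543945312, 163.06471252441406), (328.489501953125, 298.62188720703125), 0.3474648892879486) [[406.29998779296875, 311.3999938964844], [408.1000061035156, 12.800000190734863], [736.5999755859375, 14.800000190734863], [734.7999877929688, 313.3999938964844]]
[39 13 18  9 38] ((675.0372924804688, 172.7553253173828), (48.075294494628906, 24.41546058654785), 81.4271240234375) 0.046562757376789256
[66 19  4 13 22] ((657.0930786132812, 114.86531829833984), (35.26670455932617, 8.850808143615723), 0.47777092456817627) 0.046925278829765715
[  10   28   26   78 1157] ((536.094970703125, 238.4494171142578), (54.833492279052734, 218.0414581298828), 84.37085723876953) 0.031147871776378244
[30 79  4 13 21] ((482.26409912109375, 214.7626953125), (33.897911071777344, 9.505985260009766), 1.5885084867477417) 0.044284251655029416
scene [0.5351 0.2359 0.032 ]
scene [0.5161 0.1547 0.0273]
scene [0.64   0.1583 0.0049]
```

View pics/crop.png

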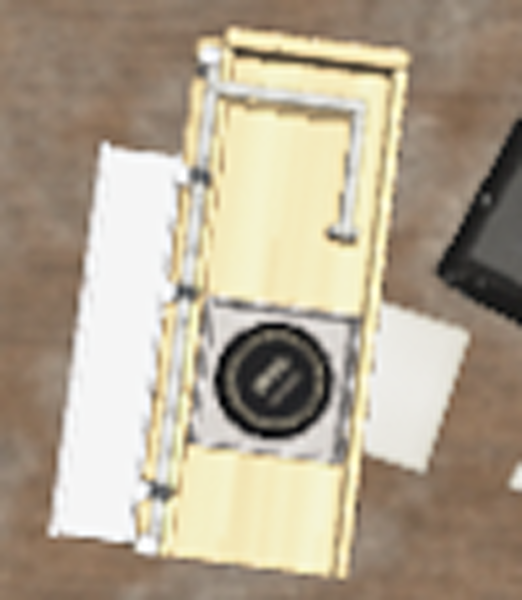

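The crop shows the lane with its far right corner at (408,50) and near right corner at (345,578). Paddle corners are (103,143) and (50,535), posts are at (208,50) and (148,545), and the blade end is at (343,235). The tray rim runs (208,300)–(338,462), with the dark labelled tin in it, so that is the right tin.

```bash
cat >> h.py <<'E'
def ray(c,u,v,z):
    K=c['camera_matrix'];T=c['T'];d=T[:3,:3]@np.array([(u-K[0,2])/K[0,0],(v-K[1,2])/K[1,1],1]);o=T[:3,3]
    return (o+d*(z-o[2])/d[2])[:2]
def fit(L,W):
    L=np.array(L,float);W=np.array(W);a=(L-L.mean(0))@[1,1j];b=(W-W.mean(0))@[1,1j]
    th=np.angle((a.conj()*b).sum());R=np.array([[np.cos(th),-np.sin(th)],[np.sin(th),np.cos(th)]])
    return th,R,W.mean(0)-R@L.mean(0)
E
python3 - <<'E'
from h import *
c=dict(np.load('top.npz'))
f=lambda u,v,z:ray(c,225+u/5.22-.4,140+v/5.22-.4,z)
A=[((345,578),(-.110,-.052),.028),((408,50),(.186,-.052),.038),((228,30),(.186,.052),.038),((103,143),(.110,.110),.0325),((50,535),(-.105,.110),.0325),((208,50),(.166,.059),.052),((148,545),(-.105,.059),.052)]
L=[a[1] for a in A];W=[f(*a[0],a[2]) for a in A]
th,R,t=fit(L,W);print(np.degrees(th),t);print(((np.array(W)-t)@R-L)*1000)
np.savez('lane.npz',R=R,t=t)
P=cloud(c)[...,:]; q=(P[...,:2]-t)@R; z=P[...,2]
m=(z>.025)&(z<.035)&(q[...,1]>.072)&(q[...,1]<.108)&(abs(q[...,0])<.09);print('paddle z',np.median(z[m]))
for p in [(208,300),(362,318),(338,462),(188,448)]: print('tray',((f(*p,.036)-t)@R*1000).round(1))
print('tin',((f(273,380,.032)-t)@R*1000).round(1))
for x in (-.08,.02,.0825): print(x,t+R@[x,.056])
E
```

```text
-6.146738073304455 [0.52692889 0.15530594]
[[ 0.43494326 -0.50509441]
 [-0.12282606  0.54920717]
 [-2.19570579 -2.13488653]
 [ 2.11869307  0.91997559]
 [-2.09526331  1.33693121]
 [ 1.94434394  0.89679824]
 [-0.0841851  -1.06293126]]
paddle z 0.030221861280362083
tray [32.1 41.8]
tray [ 33.3 -43.9]
tray [-47.2 -40.2]
tray [-50.3  42.5]
tin [-6.9  0.4]
-0.08 [0.45338502 0.21955   ]
0.02 [0.55281012 0.20884248]
0.0825 [0.6149508  0.20215029]
```

Call:
{"name": "apply_moves", "arguments": {
  "targets": [
    [0.66,0,0,0,0,0,-0.0536],
    [0.66,0,0,0,0,0,-0.0536],
    [0.66,0,0,0,0,0,-0.0536],
    [0.66,0.0199,0.0297,0,0,0,0],
    [0.66,0.0199,0.0297,0,0,0,0],
    [0.66,0.0199,0.0297,0,0,0,0],
    [0.66,0.0199,0.0297,0,0,0,0],
    [0.66,0.0199,0.0297,0,0,0,0],
    [0.66,0.0199,0.0297,0,0,0,0],
    [0.66,0.0199,0.0297,0,0,0,0],
    [0.66,0.0199,0.0297,0,0,0,0],
    [0.66,0.0199,0.0297,0,0,0,0],
    [0.66,0.0199,0.0297,0,0,0,0],
    [0.66,0.0199,0.0297,0,0,0,0],
    [0.66,0.0199,0.0297,0,0,0,0],
    [0.66,0.0199,0.0297,0,0,0,0],
    [0.66,0,0,0,0,0,0],
    [0.66,0,0,0,0,0,0]
  ]
}}

```text
time_s: 1.6
tcp_pos: [0.454, 0.2184, 0.2453]
eef_rot: [180.0, 0.0, -6.3]
contact_force: [0.3, 0.3, 0.2]
gripper_width: 0.058
gripper_force: 0.0
```

```bash
python3 - <<'E'
from h import *
s=get_state(); print(s['tcp_pos'],s['eef_rot'],s['gripper_width'],s['joints'],s['contact_force'])
l=np.load('lane.npz');print((s['tcp_pos'][:2]-l['t'])@l['R'])
c=snap('wrist'); print(c['T'].round(3).tolist(),c['camera_matrix'][0])
a=cv2.imread('pics/wrist.png'); cv2.imwrite('pics/wrist2.png',cv2.resize(a,(800,600)))
E
```

```text
[0.45400649 0.21839733 0.24534544] [ 1.79982189e+02  2.34073627e-02 -6.34069077e+00] 0.05800665955671633 [ 4.80601817e+01  4.30452134e+00 -2.04722871e+01 -9.54113615e-03
 -6.52512998e+01  3.56031276e+01] [0.34305663 0.30031217 0.18838175]
[-0.07925868  0.0549205 ]
[[-0.11, -0.955, -0.277, 0.53], [-0.994, 0.106, 0.03, 0.21], [0.001, 0.279, -0.96, 0.384], [0.0, 0.0, 0.0, 1.0]] [273.44586408   0.         257.25544829]
```

View pics/wrist2.png

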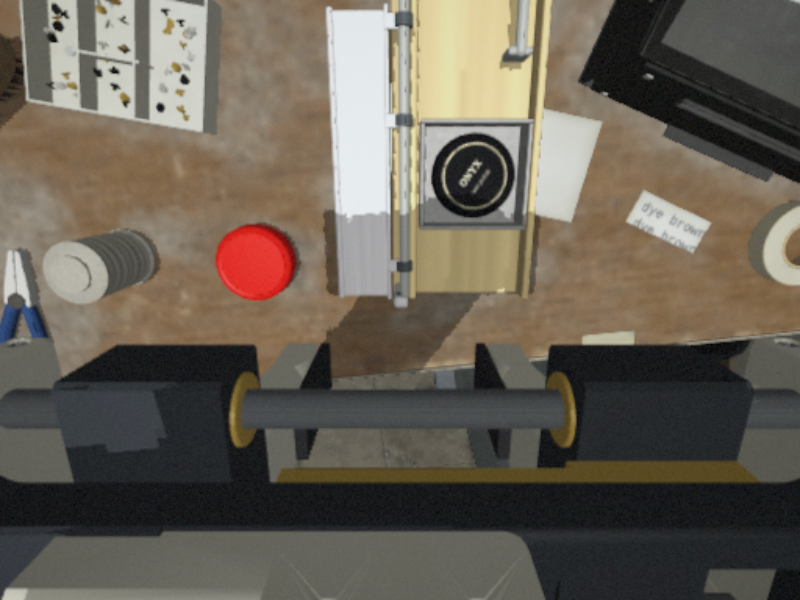

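The wrist view (800x600) shows the paddle's near outer corner at (340,296) and far outer corner at (330,10). The near post top is at (401,302) and the near outer end of the -y wall is at (529,297). The tray's rear rim runs (420,227)–(526,229) with the ONYX tin inside. I'll cross-check the lane fit with these.

```bash
python3 - <<'E'
from h import *
c=dict(np.load('wrist.npz'));l=np.load('lane.npz');R,t=l['R'],l['t']
for n,u,v,z in [('pad near -105,110',340,296,.0325),('pad far 110,110',330,10,.0325),('wall near -110,-52',529,297,.028),('rearL',420,227,.036),('rearR',526,229,.036),('frontL',419,121,.036),('frontR',532,121,.036),('blade foot/edge 77,-27',517,58,.03),('shaft x=0ish y56',404,200,.048)]:
    p=pt(c,int(u*.64),int(v*.64)); print(n,((ray(c,u*.64,v*.64,z)-t)@R*1000).round(1),'depth z',p[2].round(4))
E
```

```text
pad near -105,110 [-106.   107.6] depth z -0.0003
pad far 110,110 [107.9 105.5] depth z 0.032
wall near -110,-52 [-108.7  -56. ] depth z -0.0005
rearL [-46.8  39.7] depth z 0.0055
rearR [-48.7 -46.4] depth z 0.0214
frontL [33.2 41.2] depth z 0.0035
frontR [ 33.  -44.6] depth z 0.0355
blade foot/edge 77,-27 [ 77.3 -31.6] depth z 0.0324
shaft x=0ish y56 [-24.6  52.7] depth z 0.0477
```

Call:
{"name": "apply_moves", "arguments": {
  "targets": [
    [0.66,0,0,0.02,0,0,0],
    [0.66,0,0,0.036,0,0,0],
    [0.66,0,0,0.036,0,0,0],
    [0.66,0,0,0.036,0,0,0],
    [0.66,0,0,0.03,0,0,0],
    [0.66,0,0,0.018,0,0,0],
    [0.66,0,0,0.006,0,0,0],
    [0.66,0,0,0.004,0,0,0],
    [0.66,0,0,0.004,0,0,0],
    [0.66,0,0,0.003,0,0,0],
    [0.66,0,0,0.003,0,0,0],
    [0.66,0,0,0.003,0,0,0],
    [0.66,0,0,0.003,0,0,0],
    [0.66,0,0,0.002,0,0,0],
    [0.66,0,0,0,0,0,0],
    [0.66,0,0,0,0,0,0]
  ]
}}

```text
time_s: 2.98
tcp_pos: [0.4539, 0.2201, 0.0422]
eef_rot: [-180.0, -0.0, -6.2]
contact_force: [-1.3, -2.2, 5.5]
gripper_width: 0.0579
gripper_force: 2.6
```

```bash
python3 - <<'E'
from h import *
s=get_state(); print(s['tcp_pos'],s['eef_rot'],s['contact_force'],s['moment'])
c=snap('wrist');snap('scene');b=snap('top')
a=np.hstack([cv2.resize(cv2.imread('pics/wrist.png'),(400,300)),cv2.resize(cv2.imread('pics/scene.png')[160:280,190:350],(400,300))])
d=np.hstack([cv2.resize(cv2.imread('pics/top.png')[140:260,215:375],(400,300)),cv2.resize(cv2.imread('pics/wrist.png')[0:210,130:410],(400,300))])
cv2.imwrite('pics/p1.png',np.vstack([a,d]))
l=np.load('lane.npz');P=cloud(b);q=(P[...,:2]-l['t'])@l['R']
for y0,y1 in ((.07,.08),(.08,.09),(.09,.1)):
    m=(q[...,0]>.03)&(q[...,0]<.1)&(q[...,1]>y0)&(q[...,1]<y1); print(y0,np.median(P[...,2][m]))
E
```

```text
[0.45387738 0.22006256 0.04223853] [-1.79970821e+02 -3.92786010e-02 -6.15299879e+00] [-1.27578921 -2.18442714  5.54424729] [-0.71264663  0.36603618 -0.01102628]
0.07 0.025298928977445456
0.08 0.023694423481541382
0.09 0.021440587781486387
```

View pics/p1.png

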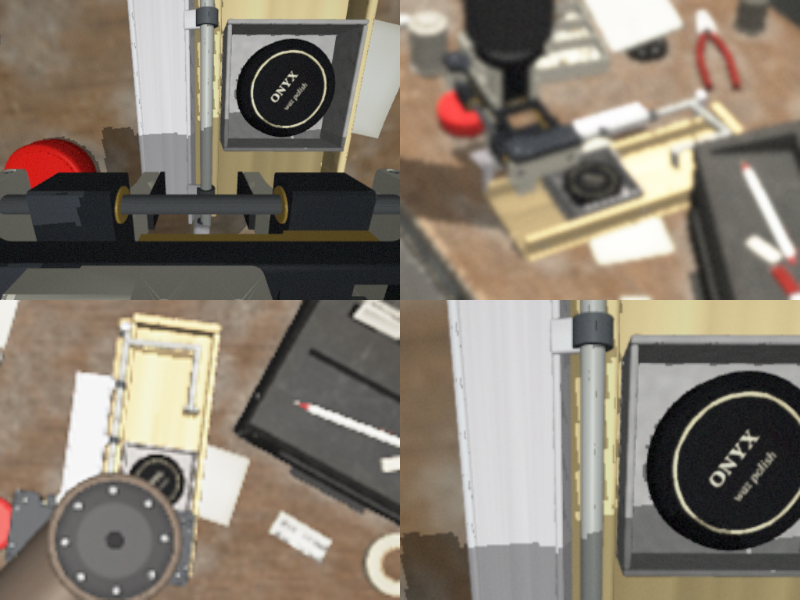

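The gate is lifting: the blade end has moved inward, and the paddle has tilted to about 0.22 rad. The tray hasn't moved and the fingers straddle the shaft. I'll press a bit further.

Call:
{"name": "apply_moves", "arguments": {
  "targets": [
    [0.66,0,0,0.002,0,0,0],
    [0.66,0,0,0.001,0,0,0],
    [0.66,0,0,0,0,0,0]
  ]
}}

```text
time_s: 3.38
tcp_pos: [0.454, 0.2202, 0.0394]
eef_rot: [-180.0, -0.1, -6.1]
contact_force: [-0.3, -2.0, 5.9]
gripper_width: 0.0579
gripper_force: 2.9
```

```bash
cat >> h.py <<'E'
def chk():
    s=get_state(); b=snap('top'); l=np.load('lane.npz');R,t=l['R'],l['t'];P=cloud(b);q=(P[...,:2]-t)@R;z=P[...,2]
    print(s['time_s'],s['tcp_pos'].round(4),s['eef_rot'].round(2),s['contact_force'].round(1),s['moment'].round(2),'lane tcp',((s['tcp_pos'][:2]-t)@R*1000).round(1))
    m=(q[...,0]>-.09)&(q[...,0]<.1)&(q[...,1]>.072)&(q[...,1]<.098)&(z<.034)&(z>.012)
    if m.sum()>20:
        f=np.polyfit(q[...,1][m],z[m],1);print('paddle mid z',np.polyval(f,.086).round(4),'slope',f[0].round(3),m.sum())
    m=(q[...,0]>.1)&(q[...,0]<.143)&(q[...,1]>-.036)&(q[...,1]<-.008)&(z>.042);print('bar z',np.median(z[m]),m.sum())
E
python3 -c "from h import *;chk()"
```

```text
3.3833 [0.454  0.2202 0.0394] [-1.7996e+02 -6.0000e-02 -6.1400e+00] [-0.3 -2.   5.9] [-0.72  0.22 -0.03] lane tcp [-79.4  56.7]
paddle mid z 0.0202 slope -0.314 358
bar z 0.06968687467891144 44
```

Call:
{"name": "apply_moves", "arguments": {
  "targets": [
    [0.66,0.004,0,0,0,0,0],
    [0.66,0.006,0,0,0,0,0],
    [0.66,0.005,0,0,0,0,0],
    [0.66,0.003,0,0,0,0,0],
    [0.66,0.003,0,0,0,0,0],
    [0.66,0.003,0,0,0,0,0],
    [0.66,0.004,0,0,0,0,0],
    [0.66,0.005,0,0,0,0,0],
    [0.66,0.005,0,0,0,0,0],
    [0.66,0.005,0,0,0,0,0],
    [0.66,0.005,0,0,0,0,0],
    [0.66,0.003,0,0,0,0,0],
    [0.66,0.002,0,0,0,0,0],
    [0.66,0,0,0,0,0,0]
  ]
}}

```text
time_s: 4.6
tcp_pos: [0.5064, 0.2145, 0.0385]
eef_rot: [180.0, 0.0, -6.2]
contact_force: [-3.9, 1.3, 5.3]
gripper_width: 0.0578
gripper_force: 3.0
```

```bash
python3 - <<'E'
from h import *
chk(); snap('wrist'); cv2.imwrite('pics/p2.png',np.hstack([cv2.resize(cv2.imread('pics/wrist.png')[:230,90:410],(480,345)),cv2.resize(cv2.imread('pics/top.png')[140:260,225:325],(288,345))]))
E
```

```text
4.6 [0.5064 0.2145 0.0385] [ 1.80e+02  3.00e-02 -6.18e+00] [-3.9  1.3  5.3] [0.74 1.43 0.04] lane tcp [-26.8  56.7]
paddle mid z 0.0192 slope -0.355 93
bar z 0.07229494999094155 42
```

View pics/p2.png

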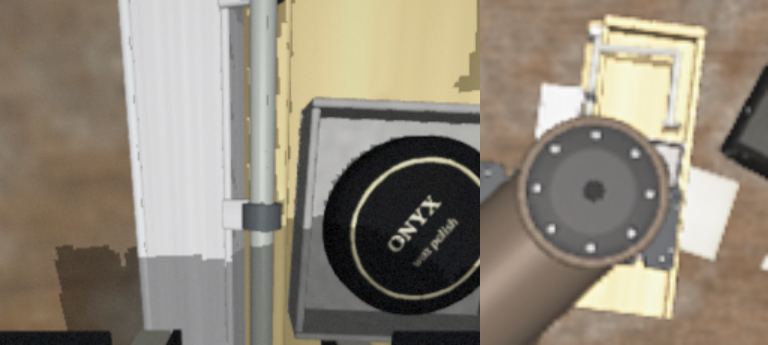

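The tray now rides ahead of the finger, slightly skewed but in contact. The paddle is at about 0.33 rad and the blade bar stands clear above the rim. I'll continue pushing.

Call:
{"name": "apply_moves", "arguments": {
  "targets": [
    [0.66,0.003,0,0,0,0,0],
    [0.66,0.005,0,0,0,0,0],
    [0.66,0.006,0,0,0,0,0],
    [0.66,0.006,0,0,0,0,0],
    [0.66,0.006,0,0,0,0,0],
    [0.66,0.006,0,0,0,0,0],
    [0.66,0.006,0,0,0,0,0],
    [0.66,0.006,0,0,0,0,0],
    [0.66,0.006,0,0,0,0,0],
    [0.66,0.006,0,0,0,0,0],
    [0.66,0.006,0,0,0,0,0],
    [0.66,0.006,0,0,0,0,0],
    [0.66,0.006,0,0,0,0,0],
    [0.66,0.006,0,0,0,0,0],
    [0.66,0.006,0,0,0,0,0],
    [0.66,0.004,0,0,0,0,0],
    [0.66,0.003,0,0,0,0,0],
    [0.66,0.002,0,0,0,0,0],
    [0.66,0,0,0,0,0,0]
  ]
}}

```text
time_s: 6.28
tcp_pos: [0.6005, 0.2042, 0.0384]
eef_rot: [180.0, 0.1, -6.2]
contact_force: [-3.6, 2.6, 5.3]
gripper_width: 0.0579
gripper_force: 3.0
```

```bash
python3 -c "from h import *;chk()"
```

```text
6.2833 [0.6005 0.2042 0.0384] [ 1.7998e+02  6.0000e-02 -6.1700e+00] [-3.6  2.6  5.3] [ 0.79  1.65 -0.02] lane tcp [67.9 56.5]
paddle mid z 0.0191 slope -0.281 299
bar z 0.12747701607599748 19
```

Call:
{"name": "apply_moves", "arguments": {
  "targets": [
    [0.66,0.003,0,0,0,0,0],
    [0.66,0.003,0,0,0,0,0],
    [0.66,0.003,0,0,0,0,0],
    [0.66,0.002,0,0,0,0,0],
    [0.66,0.002,0,0,0,0,0],
    [0.66,0.001,0,0,0,0,0],
    [0.66,0,0,0,0,0,0]
  ]
}}

```text
time_s: 6.92
tcp_pos: [0.6116, 0.2027, 0.0382]
eef_rot: [179.9, 0.3, -6.2]
contact_force: [-16.4, 7.0, 12.5]
gripper_width: 0.0577
gripper_force: 9.2
```

```bash
python3 - <<'E'
from h import *
chk(); snap('wrist'); cv2.imwrite('pics/p3.png',cv2.resize(cv2.imread('pics/wrist.png'),(800,600)))
E
```

```text
6.9167 [0.6116 0.2027 0.0382] [179.91   0.31  -6.24] [-16.4   7.   12.5] [ 1.99  5.78 -0.57] lane tcp [79.1 56.2]
paddle mid z 0.0187 slope -0.357 362
bar z 0.12755219606002943 62
```

View pics/p3.png

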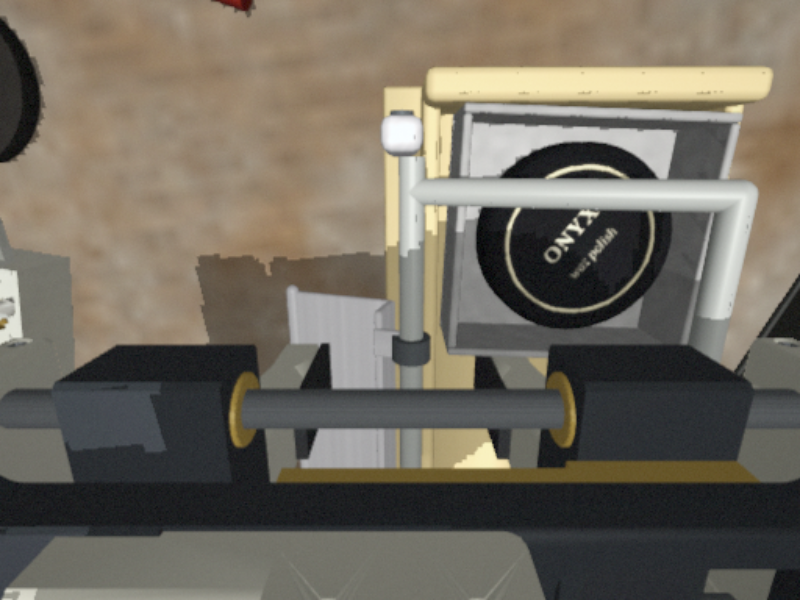

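The wrist view shows the tray against the end stop: its front rim runs (462,106)–(741,116), the stop edge is at row ~102, and the bar passes above. It looks slightly skewed, so I'll measure that.

```bash
python3 - <<'E'
from h import *
c=dict(np.load('wrist.npz'));l=np.load('lane.npz');R,t=l['R'],l['t']
for n,u,v,z in [('stopL',440,103,.038),('stopR',760,102,.038),('FL',465,105,.036),('FR',741,115,.036),('RL',446,353,.036),('RR~',545,354,.036)]:
    print(n,((ray(c,u*.64,v*.64,z)-t)@R*1000).round(1),pt(c,int(u*.64),int(v*.64))[2].round(3))
cv2.imwrite('pics/p4.png',cv2.resize(cv2.imread('pics/wrist.png')[55:240,270:500],(745,600),interpolation=2))
E
```

```text
stopL [174.6  44.5] 0.034
stopR [174.8 -51.2] 0.0
FL [174.3  36.7] 0.035
FR [171.5 -47.8] 0.034
RL [92.6 40.2] 0.004
RR~ [92.1  4.7] 0.035
```

View pics/p4.png

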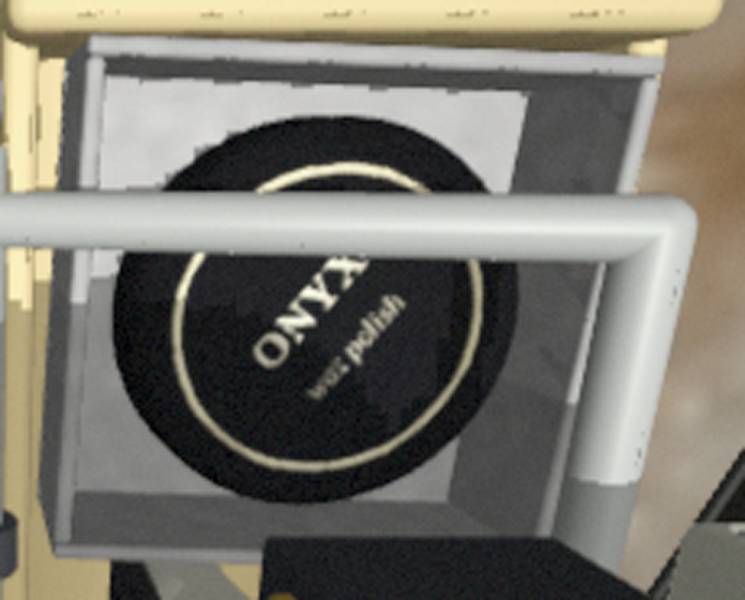

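Skew is about 1.9°: the paddle-side front corner is on the stop and the other is about 3 mm short. I'll back off slightly and press again a bit nearer the lane centre, with the paddle still held.

Call:
{"name": "apply_moves", "arguments": {
  "targets": [
    [0.66,-0.004,0,0,0,0,0],
    [0.66,-0.005,0,0,0,0,0],
    [0.66,0,0.002,0,0,0,0],
    [0.7,0,0.001,0,0,0,0],
    [0.7,0.003,0,0,0,0,0],
    [0.7,0.003,0,0,0,0,0],
    [0.7,0.002,0,0,0,0,0],
    [0.7,0.002,0,0,0,0,0],
    [0.7,0.001,0,0,0,0,0],
    [0.7,0,0,0,0,0,0],
    [0.7,0,0,0,0,0,0]
  ]
}}

```text
time_s: 7.93
tcp_pos: [0.6114, 0.1985, 0.0376]
eef_rot: [179.8, 0.5, -6.3]
contact_force: [-20.1, 6.6, 16.3]
gripper_width: 0.0611
gripper_force: 11.6
```

```bash
cat >> h.py <<'E'
def front():
    c=snap('wrist');l=np.load('lane.npz');P=cloud(c);q=(P[...,:2]-l['t'])@l['R'];z=P[...,2]
    # front wall inner floor edge: grey rim at z~.036 near stop
    g=c['frame'].astype(int);grey=(abs(g[...,0]-g[...,2])<22)
    for y in (.03,.02,.01,0,-.01,-.02,-.03,-.04):
        m=grey&(abs(q[...,1]-y+.0025)<.003)&(z>.031)&(z<.04)&(q[...,0]>.155)&(q[...,0]<.185)
        print(y*1000,(q[...,0][m].max()*1000).round(1) if m.any() else None,(np.median(q[...,0][m])*1000).round(1) if m.any() else None,end=' | ')
E
python3 -c "from h import *;chk();front()"
```

```text
7.9333 [0.6114 0.1985 0.0376] [179.79   0.51  -6.28] [-20.1   6.6  16.3] [ 2.06  7.45 -0.73] lane tcp [79.3 52. ]
paddle mid z 0.0175 slope -0.335 344
bar z 0.1259710594802912 49
30.0 175.1 173.6 | 20.0 175.2 173.3 | 10.0 174.6 172.8 | 0 174.7 172.4 | -10.0 174.2 172.2 | -20.0 173.7 172.1 | -30.0 173.7 172.0 | -40.0 173.3 170.8 |
```

The rear needs to slide toward -y to square up, but finger friction is holding it. I'll back off, shift toward the paddle, press again, then drag toward -y under pressure.

Call:
{"name": "apply_moves", "arguments": {
  "targets": [
    [0.7,-0.005,0,0,0,0,0],
    [0.7,-0.005,0,0,0,0,0],
    [0.7,0,-0.003,-0.001,0,0,0],
    [0.7,0,-0.001,0,0,0,0],
    [0.7,0.003,0,0,0,0,0],
    [0.7,0.003,0,0,0,0,0],
    [0.7,0.002,0,0,0,0,0],
    [0.7,0,0,0,0,0,0],
    [0.7,0,0.001,0,0,0,0],
    [0.7,0.0005,0.001,0,0,0,0],
    [0.7,0.0005,0.001,0,0,0,0],
    [0.7,0.0005,0.001,0,0,0,0],
    [0.7,0.0005,0.001,0,0,0,0],
    [0.7,0,0,0,0,0,0]
  ]
}}

```text
time_s: 9.2
tcp_pos: [0.6122, 0.2008, 0.0388]
eef_rot: [-179.9, 0.4, -6.3]
contact_force: [-20.8, 17.9, 13.8]
gripper_width: 0.0613
gripper_force: 13.4
```

```bash
python3 -c "from h import *;chk();front()"
```

```text
9.2 [0.6122 0.2008 0.0388] [-179.93    0.36   -6.26] [-20.8  17.9  13.8] [ 6.26  7.73 -0.82] lane tcp [79.9 54.4]
paddle mid z 0.0195 slope -0.292 361
bar z 0.12765268259263374 50
30.0 175.0 173.6 | 20.0 175.1 173.6 | 10.0 175.2 173.2 | 0 175.5 173.2 | -10.0 175.5 173.3 | -20.0 175.6 173.5 | -30.0 175.4 173.6 | -40.0 175.6 173.1 |
```

The tray is square and fully home (front rim at 175 ±0.3 all along). I'll draw back with the paddle held, then look before releasing.

Call:
{"name": "apply_moves", "arguments": {
  "targets": [
    [0.7,-0.008,0,0,0,0,0],
    [0.7,-0.008,-0.001,0,0,0,0],
    [0.7,-0.01,-0.001,0,0,0,0],
    [0.7,-0.01,-0.001,0,0,0,0],
    [0.7,-0.01,0,0,0,0,0],
    [0.7,-0.01,0,0,0,0,0],
    [0.7,-0.01,0,0,0,0,0],
    [0.7,-0.005,0,0,0,0,0],
    [0.7,0,0,0,0,0,0]
  ]
}}

```text
time_s: 10.05
tcp_pos: [0.5442, 0.2091, 0.0396]
eef_rot: [180.0, 0.1, -6.1]
contact_force: [-1.6, 1.8, 3.8]
gripper_width: 0.0613
gripper_force: 2.1
```

```bash
python3 - <<'E'
from h import *
chk();front()
c=dict(np.load('top.npz'));l=np.load('lane.npz');P=cloud(c);q=(P[...,:2]-l['t'])@l['R'];z=P[...,2]
for y in (.035,.02,0,-.02,-.035):
    m=(abs(q[...,1]-y)<.005)&(z>.031)&(z<.041)&(q[...,0]>.07)&(q[...,0]<.12);print(y,np.sort(q[...,0][m]*1000)[:3].round(1))
E
```

```text
10.05 [0.5442 0.2091 0.0396] [ 1.7996e+02  7.0000e-02 -6.1100e+00] [-1.6  1.8  3.8] [0.76 0.79 0.05] lane tcp [11.4 55.3]
bar z 0.07008945637058472 41
30.0 None None | 20.0 None None | 10.0 None None | 0 None None | -10.0 None None | -20.0 None None | -30.0 None None | -40.0 None None | 0.035 []
0.02 []
0 []
-0.02 []
-0.035 [90.1 92.8 92.8]
```

The rear rim is at about 92 mm, past the blade, and the fingers are well clear at front face ~21 mm. Releasing the paddle.

Call:
{"name": "apply_moves", "arguments": {
  "targets": [
    [0.7,0,0,-0.003,0,0,0],
    [0.7,0,0,-0.003,0,0,0],
    [0.7,0,0,-0.003,0,0,0],
    [0.7,0,0,-0.004,0,0,0],
    [0.7,0,0,-0.008,0,0,0],
    [0.7,0,0,-0.02,0,0,0],
    [0.7,0,0,-0.03,0,0,0],
    [0.7,0,0,-0.03,0,0,0],
    [0.7,0,0,-0.03,0,0,0],
    [0.7,-0.02,0,-0.02,0,0,0],
    [0.7,-0.03,0,0,0,0,0],
    [0.7,-0.03,0,0,0,0,0],
    [0.7,-0.01,0,0,0,0,0],
    [0.7,0,0,0,0,0,0],
    [0.7,0,0,0,0,0,0]
  ]
}}

```text
time_s: 11.4
tcp_pos: [0.4564, 0.2189, 0.1913]
eef_rot: [-180.0, -0.0, -6.1]
contact_force: [0.7, 1.0, -0.1]
gripper_width: 0.0612
gripper_force: 0.0
```

```bash
python3 - <<'E'
from h import *
chk();front();cv2.imwrite('pics/p5.png',cv2.resize(cv2.imread('pics/wrist.png'),(800,600)))
E
```

```text
11.4 [0.4564 0.2189 0.1913] [-1.7997e+02 -4.0000e-02 -6.0800e+00] [ 0.7  1.  -0.1] [ 0.03 -0.08  0.02] lane tcp [-76.9  55.6]
paddle mid z 0.03 slope 0.003 289
bar z 0.046582433171423965 39
30.0 None None | 20.0 None None | 10.0 None None | 0 None None | -10.0 None None | -20.0 None None | -30.0 None None | -40.0 None None |
```

View pics/p5.png

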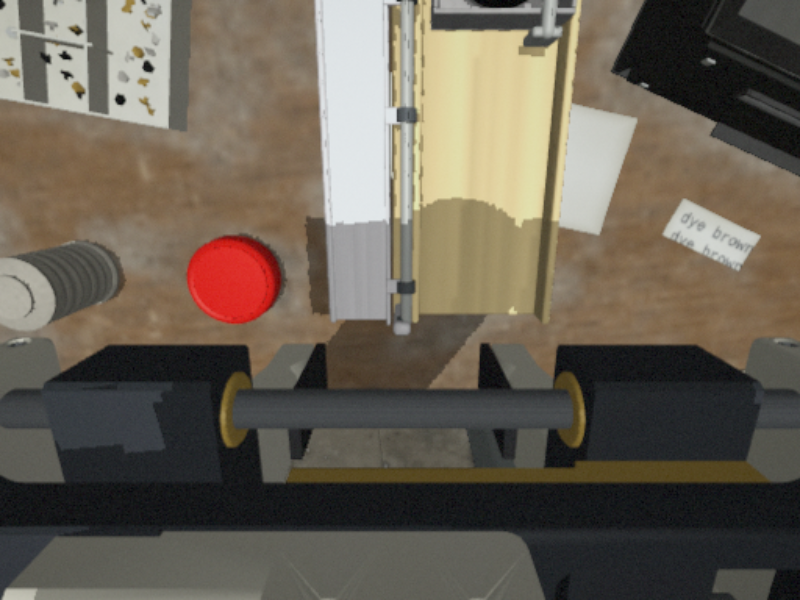

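The gate is shut (paddle level at 30 mm), with the blade at (543,35) behind the tray. The tray's rear rim is square at row ~25. One last numeric check before handing in.

```bash
python3 - <<'E'
from h import *
l=np.load('lane.npz');R,t=l['R'],l['t'];w=dict(np.load('wrist.npz'))
for u,v in ((432,26),(520,27)): print((((ray(w,u*.64,v*.64,.036))-t)@R*1000).round(1))
c=dict(np.load('top.npz'));P=cloud(c);q=(P[...,:2]-t)@R;z=P[...,2];g=c['frame'].astype(int)
grey=(abs(g[...,0]-g[...,2])<25)&(z>.0)&(z<.04)&(abs(q[...,1])<.046)&(q[...,0]>.06)&(q[...,0]<.19)
for y in (.03,.015,0,-.015,-.035):
    m=grey&(abs(q[...,1]-y)<.006); x=q[...,0][m]*1000; print(y,x.min().round(1),x.max().round(1))
E
```

```text
[84.1 37.4]
[ 83.7 -16. ]
0.03 90.6 173.5
0.015 90.9 174.7
0 90.7 174.9
-0.015 90.4 173.7
-0.035 90.5 173.5
```

```bash
python3 -c "from plant import close_job;print(close_job())"
```

```text
the job is handed in; nothing more can be done
None
```

The tray, with the tin in it, is square against the end stop; the fingers were drawn back before the paddle was released, the gate shut behind the tray, and the job is handed in at about 11.5 s.

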